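Bring the yellow coin tube over the chute and hold the coin bank's carousel

ROBOT

A 6-joint arm with a two-finger parallel gripper is mounted at the origin on the work surface. World frame = base frame: x ahead of the robot, y to its left, z up, the work surface at z = 0. Lengths are in mm, angles in rad, forces in N, time in s.
With the tool pointing down it reaches from about 350 to 775 mm from the base axis. Payload 7.3 kg.
Tool frame: the origin (TCP) lies between the finger pads; the fingertips stand 14 mm ahead of it and the grasp point (between the pads) lies 5 mm behind it; y points along the fingers, z is the direction in which the jaws open and shut, and the axes are right-handed (so a half turn about y gives the same grasp; the last joint's range is limited). The gripper opens to 92 mm and grips with 3 to 60 N. Pads are 19 mm wide; open, the fingers measure 130 mm over their backs; the gripper's body (75 mm by 190 mm) begins 47 mm behind the grasp point.
Start: joints at [1.054, 0.342, 1.524, -0, 1.275, -0.146], TCP at [190.227, 489.346, 211.841] pointing down, gripper open.
Joint ranges: [-2.53, 2.53], [-0.77, 2.02], [0.04, 2.7], [-1, 4.14], [0.28, 2.66], [-3.11, 3.11]. Speed limits (rad/s): [2.57, 2.57, 3.14, 3.14, 3.14, 3.14].

INTERFACE

Orientations are given as [roll, pitch, yaw] about the fixed x, y, z axes, in that order (R = Rz(yaw) Ry(pitch) Rx(roll)).
In Python, from plant import bot, vision, order gives the robot as it stands.
- The arm moves only by the tool apply_moves, never from a script. Its argument "rows" is a list of rows, each a list of 3 entries, a list of its own where there are three numbers: the shift along the tool's x, y, z in cm, then the turn about the tool's y in rad, then the finger opening in cm, from 0 to 9.18. A call has 1 to 5 rows; each row is the pose to reach, as a shift and turn from the pose measured when the call began, along the tool's axes at that moment; what a row does not reach only later rows make up. A row lasts 1/8 s, in which the tool goes at most 62.5 mm and 10.7 degrees, less where a joint would pass 70% of its speed; a pose out of reach is approached as far as the arm can. A call with a gripper value outside its range is refused whole. The fingers move at their own pace and stop on an object; the grip force is fixed at half the most. Time passes only in rows, so rows that repeat a pose let the fingers close. It gives the time, the measured TCP pose, the force and the opening at its end, in the units of the state.
- bot.get_obs(): the state, without advancing time (a new reading comes with each control period).
- vision.capture(name): name is "scene" or "top"; returns the picture (420x560x3 uint8, red, green, blue); there is no depth.
- vision.camera_info(name): a dict with "mtx" (3x3 intrinsics, pixels), "rvec" (rotation vector, rad) and "tvec" (3), from world to camera coordinates, as OpenCV has them. Camera axes: x right, y down, z forward; pixel columns grow to the right and rows downward; lengths in mm; the calibration is good to about 2 mm. A picture is of the moment at which its call begins. camera_info takes no time and is no camera call.
- order.close_job(): hands the job in, once; it reports no verdict.
The state is a dict: "time": time; "joint_positions": joint angles; "dq": joint speeds; "tau": joint torques, N m; "tool_pos": TCP position; "tcp_rot": TCP orientation; "contact_force": force on the tool from outside, world axes, zero at the start; "moment": the same for the moment, N m; "grip_width": finger opening in mm.
Only numpy, scipy, OpenCV 4.12 (cv2) and the standard library are available. Lean on these libraries where they do the work, as an engineer would, in place of code of your own. Each camera call takes 0.05 s, during which the arm holds its last target.

TASK

I want to empty the yellow-capped tube of the rotary coin bank into the terracotta dish. Set the dish upright on the console under the bank's chute so that coins sliding out will drop into the middle of it, turn the carousel until the yellow-capped tube stands squarely over the chute at the front, and finish with the gripper still on the carousel, holding it still there so that it cannot swing when I press the release. Leave the red release button to me, do not drop or knock the dish, and leave the nail file, hair clip and bottle opener where they lie.

Things in the scene. Friction and masses are not known exactly. Their poses are not given: they have to be found in the camera images.
- dish_center (a point): Centre of the reddish-brown glazed terracotta dish, on its upright z axis, 17 mm above its underside. Loose, 0.2 to 0.4 kg, round and open: 130 mm across the outside of the rim, 120 mm across the foot, 34 mm high; wall 8 mm thick, leaning out 8 degrees, inner floor 6 mm up. It starts to the right of the bank. The wall can be pinched from above, one finger inside.
- bank: Housing of the rotary coin bank, white plastic, fixed to the console; origin under the carousel's axis on the console, its front along -x, z up. Foot 160 mm across, waist 136 mm across from 12 to 50 mm up, drum 190 mm across from 58 to 94 mm up. The front faces roughly to the robot's right (world -y), turned up to 0.35 rad either way.
- spout_mouth (a point): Where coins leave the bank: on the chute's centre line, 155 mm in front of the axis, 62 mm above the console, 3 mm beyond the end of the chute floor. The chute is a sloping grey floor under a white hood that juts from the drum's front: 54 mm wide, its end 152 mm from the axis, its underside 58 mm or more and its roof 100 mm above the console. The dish goes in under it from the front or a side.
- knob_grip (a point): Centre of the black fluted knob on top of the carousel's centre post, on the carousel's upright axis, 242 mm above the console: a round knob 42 mm across, from 221 to 262 mm up, fixed to the carousel and turning with it. It stands clear above the tube caps, whose tops are 208 mm up. The frame is fixed to the bank and does not turn.
- yellow_cap (a point): Centre of the top of the yellow cap (36 mm across, dark coin slot) of the marked tube, 60 mm from the carousel's axis, 208 mm above the console; it goes round with the carousel. Six clear coin tubes, 33 mm across, with caps 36 mm across stand evenly in a ring on the carousel's grey deck (166 mm across, 97 to 103 mm up); the other five caps are grey.
- over_chute (a point): Fixed point of the bank, right over the inner end of the chute, where the centre of the yellow cap's top belongs: 60 mm from the axis towards the front, 208 mm above the console. A short black index line on the white drum rim lies under this direction.
- carousel (a joint): Angle of the carousel in rad, growing anticlockwise seen from above; 0 (or any whole number of turns) has the yellow-capped tube over the chute. It turns freely either way for several turns on a bearing with light drag (about 0.03 N m), has no catch, and stays where it is left. It starts 0.8 rad or more away from the chute.
- release (a joint): The red push button (20 mm across) on top of the hood, 122 mm in front of the axis, its top 118 mm above the console: 0 is up, 0.006 m fully pressed (5 N). Not to be pressed.
- dish: The same dish; origin at the centre of its underside, z up.
- nail_file: Chrome nail file lying flat, 160 mm long, 13 mm wide, 6 mm thick; origin at its underside near the middle. To be left alone.
- hair_clip: Black plastic claw hair clip lying on its teeth, 72 mm long, 42 mm wide, 42 mm high; origin at the centre of its underside. To be left alone.
- bottle_opener: Flat steel bottle opener, 120 mm long, 40 mm wide at its ring, 6 mm thick; origin at its underside near the middle. To be left alone.
Not all that is in view belongs to the job. Of the things shaped like the dish, the terracotta one is meant.

How it is judged (in metres and radians):
At the end, for the whole second after the job is handed in: Fingers hold the carousel (over 2 N), still (under 0.05 rad/s), yellow cap's centre within 8 mm of the point over the chute; dish let go, upright (0.1 rad) and still on the console, its centre within 30 mm, seen from above, of the chute's mouth point (horizontal distance between yellow_cap and over_chute below 0.008 m and velocity of joint carousel between -0.05 and 0.05 rad/s and contact force between the fingers and carousel above 2 N and horizontal distance between dish_center and spout_mouth below 0.03 m and height (world z) of dish_center below 0.022 m and angle between dish's own z axis and vertical below 0.1 rad and linear speed of dish below 0.02 m/s and contact force between the arm and dish below 0.3 N); the arm keeps its last pose, push and grip.
It fails at once if the release button is pressed (more than 3 mm) (value of joint release above 0.003 m).
It fails at once if the dish is dropped or knocked away (faster than 0.6 m/s with no finger on it) (linear speed of dish above 0.6 m/s and contact force between the fingers and dish below 0.1 N).
It fails at once if the nail file is moved more than 25 mm (distance of nail_file from where it was at the start of the episode above 0.025 m).
It fails at once if the hair clip is moved more than 25 mm (distance of hair_clip from where it was at the start of the episode above 0.025 m).
It fails at once if the bottle opener is moved more than 25 mm (distance of bottle_opener from where it was at the start of the episode above 0.025 m).
It also fails if it takes over 51 s, if anything falls off the work surface, if the arm or the gripper's body presses on something with over 40 N, if the wrist force passes 120 N, or if a joint passes its speed limit or range.

## Working session

There is one attempt and no reset: what is moved stays moved. The work goes in short steps, Python scripts to look and compute and a tool call to move; the robot and the scene stay as the last step left them, time stands still between calls to the robot, and variables do not carry over. Pictures are saved under pics/ and viewed, and the job is handed in when it is done.

Besides the shell and the picture viewer there is one more tool, called after "Emit:" as a command line: name --argument value ..., lists and objects as JSON in quotes. apply_moves: Moves the arm, as the interface text tells. Its arguments: {"type":"object","properties":{"rows":{"type":"array","items":{"type":"array"}}},"required":["rows"]}

```bash
ls; mkdir -p pics; python3 - <<'E'
from plant import bot, vision, order
import cv2
print(bot.get_obs())
for n in ("scene","top"):
    im=vision.capture(n); cv2.imwrite(f"pics/{n}0.png",im[:,:,::-1]); print(vision.camera_info(n))
E
```

```text
pics
{'time': 0.0, 'joint_positions': array([ 1.05400143e+00,  3.42765868e-01,  1.52498697e+00, -4.73701128e-05,
        1.27540875e+00, -1.45992834e-01]), 'dq': array([-1.29846092e-03,  9.97994589e-05, -1.32329653e-04, -6.71102405e-04,
       -2.38175374e-04,  8.68012183e-04]), 'tau': array([-3.35123359e-04, -4.31235337e+01, -2.44226933e+01,  7.17120920e-02,
        5.55522332e-02, -2.20040265e-04]), 'tool_pos': array([190.01991187, 488.95262258, 211.13307904]), 'tcp_rot': array([-1.57235516e+00,  1.83425564e-04, -3.70788379e-01]), 'contact_force': array([ 0.54978081, -0.47684274,  0.60725032]), 'moment': array([ 0.02570574,  0.01691929, -0.04372264]), 'grip_width': 91.63277002472296}
{'mtx': array([[466.98806447,   0.        , 276.60662351],
       [  0.        , 466.98806447, 202.33477911],
       [  0.        ,   0.        ,   1.        ]]), 'rvec': array([ 1.77771234,  2.07684064, -0.5901453 ]), 'tvec': array([ 102.28763916, -379.39683284, 1692.26840944])}
{'mtx': array([[527.12578677,   0.        , 284.13319709],
       [  0.        , 527.12578677, 215.05798691],
       [  0.        ,   0.        ,   1.        ]]), 'rvec': array([ 2.21778397, -2.16605042,  0.09630199]), 'tvec': array([ -25.92347465,  589.73559249, 1352.16858174])}
```

View pics/scene0.png

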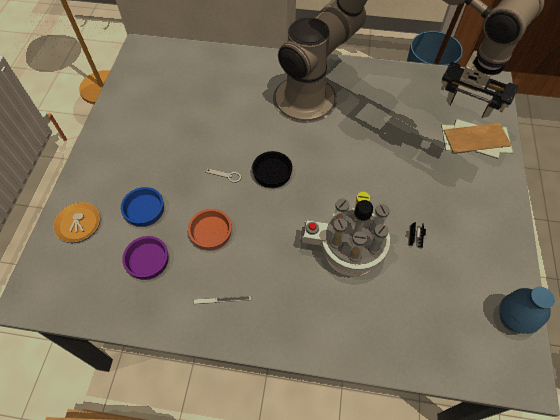

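View pics/top0.png

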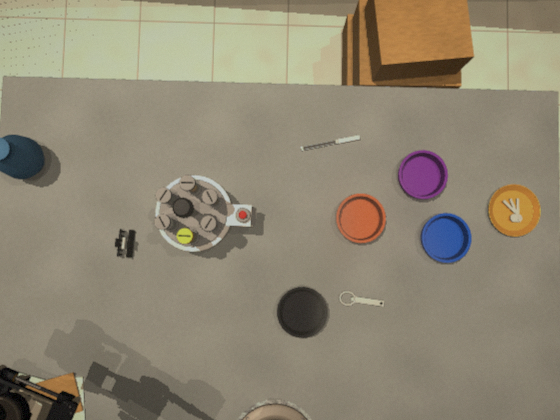

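The terracotta dish is at about (361,218) in the top view and (210,229) in the scene view. The bank is near (195,213) in the top view, with its chute pointing to image right (world -y). The yellow cap is at (184,236), the hair clip at (125,243), the file at (331,142) and the opener at (362,300). The black, blue and purple dishes are decoys. Next I'll enlarge and measure.

```bash
cat > h.py <<'E'
import numpy as np, cv2
from plant import bot, vision, order
def cam(n):
    c=vision.camera_info(n); R,_=cv2.Rodrigues(c['rvec']); return c['mtx'],R,np.asarray(c['tvec']).ravel()
def onplane(n,uv,z):
    K,R,t=cam(n); d=R.T@np.linalg.solve(K,[uv[0],uv[1],1.]); o=-R.T@t
    return o+d*(z-o[2])/d[2]
def tri(uvs,uvt):
    from scipy.optimize import least_squares
    f=lambda p: np.r_[proj('scene',p)-uvs,proj('top',p)-uvt]
    r=least_squares(f,onplane('top',uvt,100)); return r.x,r.fun
def proj(n,p):
    K,R,t=cam(n); q=K@(R@np.asarray(p,float)+t); return q[:2]/q[2]
E
python3 - <<'E'
from h import *
for n,box in (("scene",(280,170,440,290)),("top",(140,160,260,265))):
    im=cv2.imread(f"pics/{n}0.png"); x0,y0,x1,y1=box
    cv2.imwrite(f"pics/{n}0z.png",cv2.resize(im[y0:y1,x0:x1],None,fx=5,fy=5,interpolation=cv2.INTER_CUBIC))
    hsv=cv2.cvtColor(im,cv2.COLOR_BGR2HSV)
    m={'terra':cv2.inRange(hsv,(2,130,90),(10,255,255)),'yel':cv2.inRange(hsv,(25,150,120),(34,255,255)),'red':cv2.inRange(hsv,(0,170,90),(4,255,255))|cv2.inRange(hsv,(174,150,90),(180,255,255))}
    for k,v in m.items():
        c,_=cv2.findContours(v,0,2)
        for q in sorted(c,key=cv2.contourArea)[::-1][:3]:
            if cv2.contourArea(q)>8:
                print(n,k,cv2.contourArea(q),cv2.boundingRect(q), cv2.fitEllipse(q))
E
```

```text
scene terra 1250.5 (188, 209, 43, 39) ((209.38507080078125, 227.84632873535156), (37.14030075073242, 43.06731033325195), 74.20169830322266)
scene terra 33.0 (52, 117, 14, 24) ((58.75485610961914, 129.49632263183594), (2.1718311309814453, 27.686826705932617), 148.771240234375)
scene yel 80.0 (357, 192, 13, 9) ((362.8682861328125, 196.33074951171875), (8.807427406311035, 14.204115867614746), 94.70069122314453)
scene red 29.5 (309, 223, 7, 7) ((312.3893737792969, 225.79583740234375), (6.364989757537842, 7.038525581359863), 142.8590087890625)
top terra 1828.5 (337, 194, 49, 49) ((360.5760803222656, 217.86514282226562), (47.897769927978516, 48.826324462890625), 143.39971923828125)
top terra 36.0 (239, 211, 8, 8) ((242.33926391601562, 214.52444458007812), (6.888524532318115, 7.134671211242676), 12.698230743408203)
top yel 160.5 (177, 229, 16, 14) ((184.53123474121094, 235.7239532470703), (14.231239318847656, 14.983551979064941), 100.1315689086914)
top red 28.0 (239, 211, 7, 7) ((242.12490844726562, 214.44715881347656), (6.11956787109375, 6.560202598571777), 114.5928726196289)
```

```bash
ls pics
```

```text
scene0.png
scene0z.png
top0.png
top0z.png
```

View pics/top0z.png

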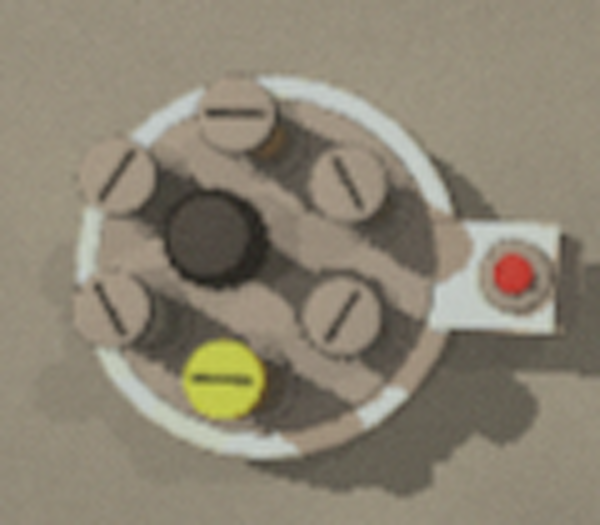

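View pics/scene0z.png

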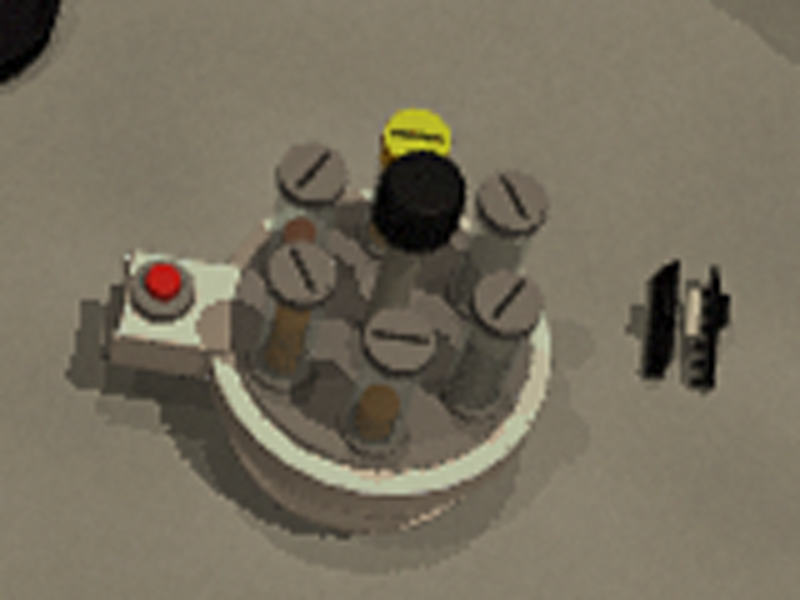

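```bash
python3 - <<'E'
from h import *
f=lambda p,b: np.array(b)+(np.array(p,float)+.5)/5-.5
T=[f(p,(140,160)) for p in [(238,113),(118,175),(112,310),(343,316),(348,182)]]+[np.array((184.53,235.72))]
P=np.array([onplane('top',t,208) for t in T]); c=P.mean(0); print(P.round(1),c.round(1),np.linalg.norm(P-c,axis=1).round(1))
S=[f(p,(280,170)) for p in [(312,174),(302,274),(400,340),(507,304),(512,203)]]+[np.array((362.87,196.33))]
Q=np.array([onplane('scene',t,208) for t in S]); c2=Q.mean(0); print(Q.round(1),c2.round(1),np.linalg.norm(Q-c2,axis=1).round(1))
print('knob top', onplane('top',f((207,234),(140,160)),262))
b=onplane('top',(242.2,214.45),118);b2=onplane('scene',(312.39,225.8),118);print('btn',b,b2)
for cc,bb,y in((c,b,P[-1]),(c2,b2,Q[-1])):
    d=bb-cc; print('front ang',np.arctan2(d[1],d[0]),np.hypot(*d[:2]),'yellow',np.arctan2(*(y-cc)[1::-1]))
print('dish',onplane('top',(360.58,217.87),34),onplane('scene',(209.39,227.85),25))
# dish fit by silhouette in both
for n,p in(('top',(360.58,217.87)),):
    for d in range(0,360,90):
        print(proj(n,onplane(n,p,34)+[65*np.cos(np.radians(d)),65*np.sin(np.radians(d)),0]).round(1))
# overlay lines
E
```

```text
[[645.6 211.  208. ]
 [616.2 263.7 208. ]
 [555.3 264.  208. ]
 [555.1 160.7 208. ]
 [615.6 160.4 208. ]
 [524.9 212.5 208. ]] [585.5 212.1 208. ] [60.2 60.1 60.1 59.7 59.8 60.5]
[[558.8 159.3 208. ]
 [618.6 159.4 208. ]
 [648.6 210.9 208. ]
 [620.1 262.6 208. ]
 [560.6 262.7 208. ]
 [525.8 211.4 208. ]] [588.8 211.  208. ] [59.7 59.7 59.8 60.4 58.8 63. ]
knob top [585.99015074 213.0599419  262.        ]
btn [582.20008677  90.89282185 118.        ] [584.15401193  89.99174364 118.        ]
front ang -1.597685125503251 121.21064286244554 yellow 3.1336314668226533
front ang -1.6088310778280286 121.12890718818232 yellow 3.1365007040570543
dish [ 586.76703258 -209.73689955   34.        ] [ 586.81566808 -212.69808894   25.        ]
[360.9 192.9]
[335.5 217.3]
[360.3 243. ]
[385.6 218.5]
```

Both views agree:

| Quantity | Value |
|---|---|
| Bank axis | (586.5, 212) |
| Front direction | -1.602 rad |
| Spout mouth | about (582, 57) |
| Dish centre | (587, -210) |
| Yellow cap direction | 3.135 rad, so the carousel needs about +1.55 rad |

A pinched dish can't be set straight under the hood, because the gripper body is too low and would hit it. Instead I'll slide the dish in with two fingers cradling its far wall. The body's narrow side then faces the hood.

```bash
cat >> h.py <<'E'
from scipy.spatial.transform import Rotation as Ro
def loc(p,yaw):
    s=bot.get_obs(); R=Ro.from_euler('xyz',s['tcp_rot']).as_matrix()
    d=R.T@(np.asarray(p,float)-s['tool_pos'])/10
    dy=(yaw-s['tcp_rot'][2]+np.pi)%(2*np.pi)-np.pi
    print('t',round(s['time'],2),'tcp',s['tool_pos'].round(1),s['tcp_rot'].round(3),'F',s['contact_force'].round(1),'w',round(s['grip_width'],1),'-> shift cm',d.round(2),'turn',round(-dy,3), 'q',s['joint_positions'].round(2))
E
python3 -c "
from h import *
loc((330,216,230),-0.85)
print(onplane('top',(302,312),34),onplane('top',(423,175),34),onplane('top',(446,238),34))"
```

```text
t 0.1 tcp [190.  489.  211.2] [-1.572  0.    -0.371] F [-0.2  0.2  0.2] w 91.4 -> shift cm [ 22.94  -1.86 -20.38] turn 0.479 q [ 1.05  0.34  1.52  0.    1.28 -0.15]
[342.63216751 -63.06210034  34.        ] [ 702.73749454 -371.46673887   34.        ] [ 539.91582082 -431.86885413   34.        ]
```

Emit:
apply_moves --rows '[[[4.6, -0.4, -4.1], 0.1, 5.0], [[9.2, -0.8, -8.2], 0.2, 5.0], [[13.8, -1.2, -12.3], 0.3, 5.0], [[18.4, -1.6, -16.4], 0.4, 5.0], [[22.9, -1.9, -20.4], 0.48, 5.0]]'

```text
time: 0.72
tool_pos: [330.0, 214.1, 230.6]
tcp_rot: [-1.572, -0.001, -0.853]
contact_force: [0.5, 0.5, 0.3]
grip_width: 50.8
```

```bash
python3 -c "
from h import *
loc((465,-47,200),-1.3)"
```

```text
t 0.72 tcp [330.  214.1 230.6] [-1.572e+00 -1.000e-03 -8.530e-01] F [0.5 0.5 0.3] w 50.8 -> shift cm [28.55  3.08 -6.99] turn 0.447 q [ 0.38  0.08  1.81 -0.    1.25 -0.34]
```

Emit:
apply_moves --rows '[[[5.7, 0.6, -1.4], 0.09, 5.0], [[11.4, 1.2, -2.8], 0.18, 5.0], [[17.1, 1.8, -4.2], 0.27, 5.0], [[22.8, 2.4, -5.6], 0.36, 5.0], [[28.5, 3.1, -7.0], 0.45, 5.0]]'

```text
time: 1.35
tool_pos: [465.1, -48.6, 199.5]
tcp_rot: [-1.571, -0.001, -1.307]
contact_force: [0.7, 0.3, 0.7]
grip_width: 50.0
```

```bash
python3 -c "
from h import *
loc((587,-300,120),-1.5708)"
```

```text
t 1.35 tcp [465.1 -48.6 199.5] [-1.571e+00 -1.000e-03 -1.307e+00] F [0.7 0.3 0.7] w 50.0 -> shift cm [27.44  7.97  5.21] turn 0.264 q [-0.27  0.25  1.69 -0.    1.2  -0.53]
```

Emit:
apply_moves --rows '[[[5.5, 0.4, 1.0], 0.05, 5.0], [[11.0, 1.0, 2.0], 0.1, 5.0], [[16.5, 2.5, 3.0], 0.16, 5.0], [[22.0, 5.0, 4.1], 0.21, 5.0], [[27.4, 8.0, 5.2], 0.26, 5.0]]'

```text
time: 1.98
tool_pos: [587.4, -301.3, 119.0]
tcp_rot: [-1.571, -0.001, -1.569]
contact_force: [1.1, -0.2, 1.4]
grip_width: 49.9
```

```bash
python3 - <<'E'
from h import *
loc((587,-300,30),-1.5708)
for n in('top','scene'):
    im=vision.capture(n)[:,:,::-1]
    cv2.imwrite(f'pics/{n}1.png',im)
E
```

```text
t 1.98 tcp [ 587.4 -301.3  119. ] [-1.571e+00 -1.000e-03 -1.569e+00] F [ 1.1 -0.2  1.4] w 49.9 -> shift cm [-0.14  8.9  -0.04] turn 0.002 q [-0.59  0.67  1.24 -0.    1.23 -0.59]
```

View pics/top1.png

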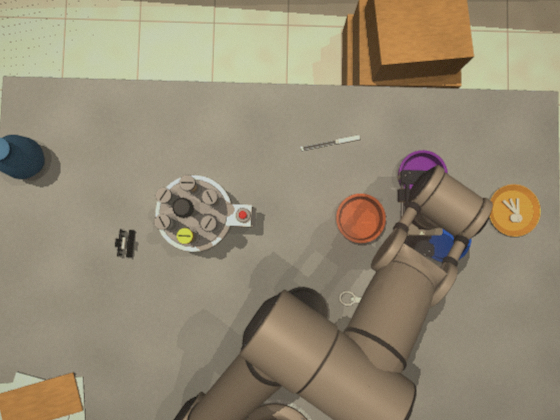

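View pics/scene1.png

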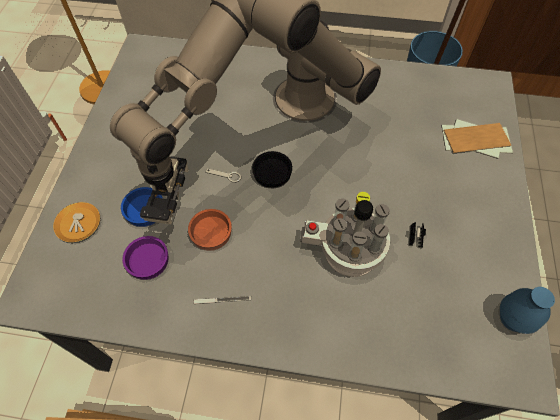

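The dish is undisturbed. The fingers hover behind its far wall, clear of the purple dish at (423,175) and the blue dish at (446,238). Next I'll descend.

Emit:
apply_moves --rows '[[[-0.1, 3.0, 0], 0, 5.0], [[-0.1, 6.0, 0], 0, 5.0], [[-0.1, 8.0, 0], 0, 5.0], [[-0.1, 9.0, 0], 0, 5.0], [[-0.1, 9.0, 0], 0, 5.0]]'

```text
time: 2.7
tool_pos: [584.3, -301.3, 22.3]
tcp_rot: [-1.58, 0.004, -1.571]
contact_force: [-0.2, 0.2, 0.2]
grip_width: 49.9
```

```bash
python3 - <<'E'
from h import *
loc((587,-275,29),-1.5708)
E
```

```text
t 2.7 tcp [ 584.3 -301.3   22.3] [-1.58   0.004 -1.571] F [-0.2  0.2  0.2] w 49.9 -> shift cm [-2.63 -0.67  0.26] turn -0.001 q [-0.59  0.77  1.33 -0.    1.05 -0.59]
```

Emit:
apply_moves --rows '[[[-0.8, -0.3, 0.2], 0, 5.0], [[-1.6, -0.6, 0.3], 0, 5.0], [[-2.2, -0.6, 0.3], 0, 5.0], [[-2.6, -0.6, 0.3], 0, 5.0], [[-2.6, -0.6, 0.3], 0, 5.0]]'

```text
time: 3.32
tool_pos: [587.4, -274.9, 28.4]
tcp_rot: [-1.58, 0.004, -1.571]
contact_force: [-0.4, 0.1, 0.5]
grip_width: 49.7
```

```bash
python3 - <<'E'
from h import *
loc((587,-215,29),-1.5708)
E
```

```text
t 3.33 tcp [ 587.4 -274.9   28.4] [-1.58   0.004 -1.571] F [-0.4  0.1  0.5] w 49.7 -> shift cm [-5.99 -0.04 -0.04] turn -0.0 q [-0.55  0.75  1.36 -0.    1.05 -0.55]
```

Emit:
apply_moves --rows '[[[-0.8, 0, 0], 0, 5.0], [[-2.0, 0, 0], 0, 5.0], [[-3.4, 0, 0], 0, 5.0], [[-4.8, 0, 0], 0, 5.0], [[-5.6, 0, 0], 0, 5.0]]'

```text
time: 3.95
tool_pos: [587.5, -217.5, 28.7]
tcp_rot: [-1.58, 0.004, -1.57]
contact_force: [0.4, -0.1, 0.0]
grip_width: 50.2
```

```bash
cat > dish.py <<'E'
from h import *
import sys
k=sys.argv[1]; B=(586.5,212)
loc((582,-12,29),-1.5708)
from scipy.optimize import least_squares
for n in('top','scene'):
    im=vision.capture(n)[:,:,::-1].copy(); cv2.imwrite(f'pics/{n}{k}.png',im)
    hsv=cv2.cvtColor(im,cv2.COLOR_BGR2HSV); v=cv2.inRange(hsv,(2,130,60),(11,255,255))
    if n=='top': v[300:]=0
    c,_=cv2.findContours(v,0,2); q=max(c,key=cv2.contourArea); e=cv2.fitEllipse(cv2.convexHull(q))
    print(n,cv2.contourArea(q),np.round(e[0],1),np.round(e[1],1),'at z34',onplane(n,e[0],34).round(1),'z25',onplane(n,e[0],25).round(1))
E
python3 dish.py 2
```

```text
t 3.95 tcp [ 587.5 -217.5   28.7] [-1.58   0.004 -1.57 ] F [ 0.4 -0.1  0. ] w 50.2 -> shift cm [-20.55   0.05  -0.53] turn 0.001 q [-0.48  0.71  1.43 -0.    1.01 -0.48]
top 352.5 [346.  213.7] [16.7 39.7] at z34 [ 596.8 -171.8   34. ] z25 [ 597.5 -173.    25. ]
scene 662.0 [210.6 229.1] [39.6 42.3] at z34 [ 594.8 -205.9   34. ] z25 [ 590.3 -208.1   25. ]
```

View pics/top2.png

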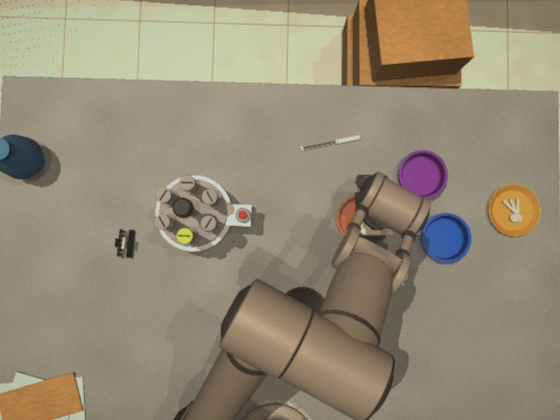

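View pics/scene2.png

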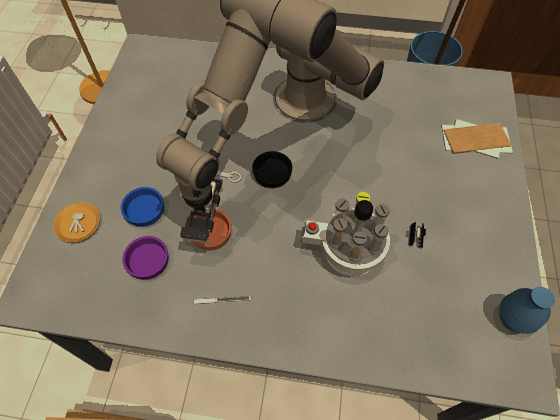

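The dish has not moved: its left edge is still at u≈337 in the top view, and it is at (210,229) in the scene view. No force shows either, although the TCP reads y=-217. I'll find out why before pushing further.

```bash
python3 - <<'E'
from h import *
s=bot.get_obs(); p=s['tool_pos']; print(p)
out=[]
for n,k in(('scene','2'),('top','2')):
    im=cv2.imread(f'pics/{n}{k}.png')
    sc=6; c=proj(n,p).astype(int); x0,y0=c[0]-50,c[1]-45
    z=cv2.resize(im[y0:y0+90,x0:x0+66*2-32],None,fx=sc,fy=sc,interpolation=cv2.INTER_CUBIC)
    z=cv2.convertScaleAbs(z,alpha=1.5,beta=20)
    def dr(q,col):
        u=(proj(n,q)-[x0,y0]+.5)*sc-.5; cv2.circle(z,tuple(int(a) for a in u),4,col,-1)
    dr(p,(0,255,0))
    for sx in(-25,25): dr(p+[sx,0,-14],(255,0,255)); dr([p[0]+sx,p[1],0],(255,255,0))
    for a in np.linspace(0,6.28,60): dr([587+65*np.cos(a),-210+65*np.sin(a),34],(255,255,255))
    cv2.imwrite(f'pics/{n}2z.png',z)
E
```

```text
[ 587.51652687 -217.72283471   28.71129507]
```

View pics/scene2z.png

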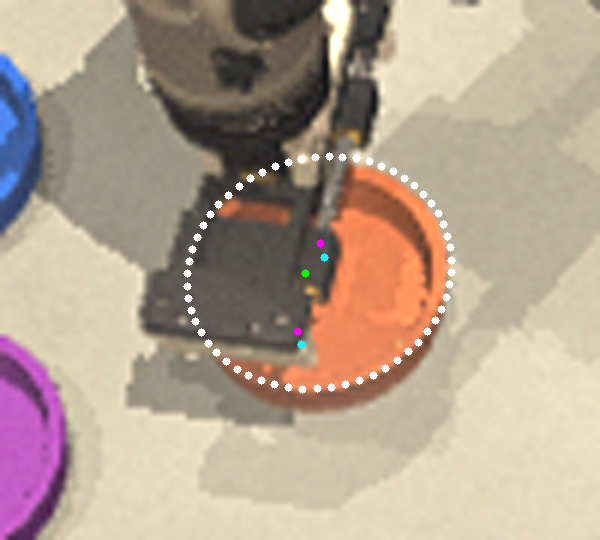

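View pics/top2z.png

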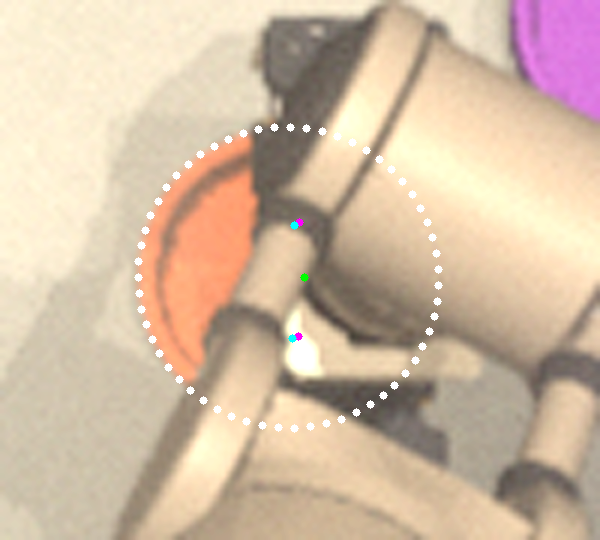

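```bash
python3 - <<'E'
from h import *
s=bot.get_obs(); p=s['tool_pos']
n='scene'; im=cv2.imread('pics/scene2.png'); sc=6
c=proj(n,p).astype(int); x0,y0=c[0]-60,c[1]-50
Z=[]
for off in(0,25):
    z=cv2.convertScaleAbs(cv2.resize(im[y0:y0+90,x0:x0+100],None,fx=sc,fy=sc,interpolation=cv2.INTER_CUBIC),alpha=1.5,beta=20)
    def P(q): 
        u=(proj(n,q)-[x0,y0]+.5)*sc-.5; return tuple(int(a) for a in u)
    o=p+[0,0,off]
    for zz,col in((52,(0,255,0)),):
        q=[o+[a*95,b*37.5,zz] for a,b in((-1,-1),(1,-1),(1,1),(-1,1))]
        for i in range(4): cv2.line(z,P(q[i]),P(q[(i+1)%4]),col,1)
    for sx in(-1,1):
        for sy in (-9.5,9.5): cv2.line(z,P(o+[sx*25,sy,-14]),P(o+[sx*25,sy,40]),(255,0,255),1); cv2.line(z,P(o+[sx*44,sy,-14]),P(o+[sx*44,sy,40]),(255,255,0),1)
    cv2.imwrite(f'pics/box2_{off}.png',z)
E
```

```text
(no output)
```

View pics/box2_0.png

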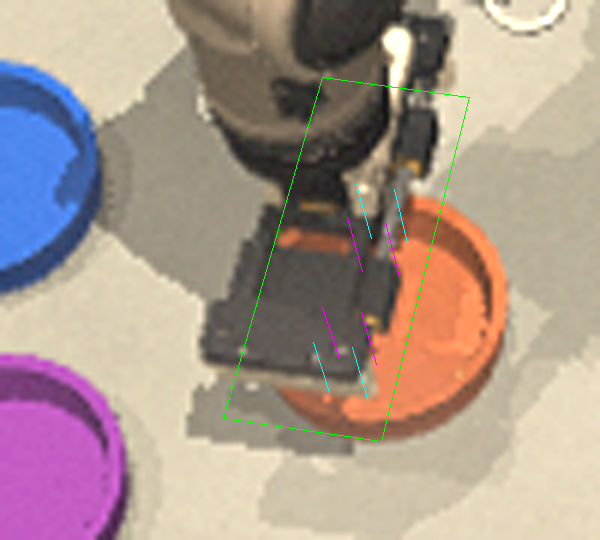

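View pics/box2_25.png

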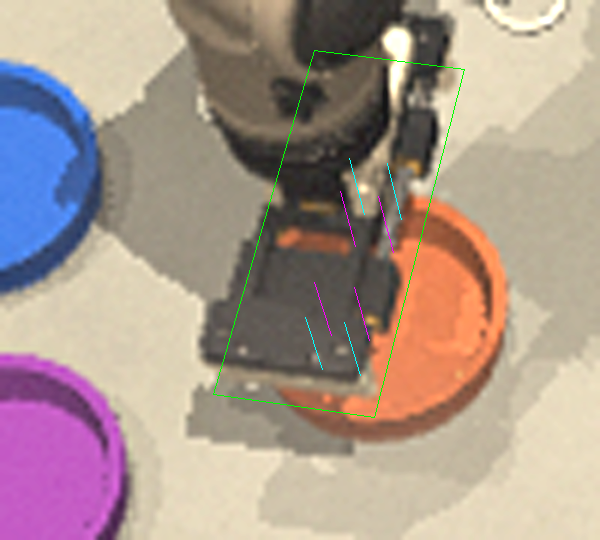

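```bash
python3 - <<'E'
from h import *
a=cv2.imread('pics/scene1.png')[150:240,120:210]; b=cv2.imread('pics/scene2.png')[165:255,165:255]
z=np.hstack([cv2.resize(x,None,fx=4.4,fy=4.4,interpolation=cv2.INTER_CUBIC) for x in(a,b)])
cv2.imwrite('pics/cmp12.png',cv2.convertScaleAbs(z,alpha=1.6,beta=20))
E
```

```text
(no output)
```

View pics/cmp12.png

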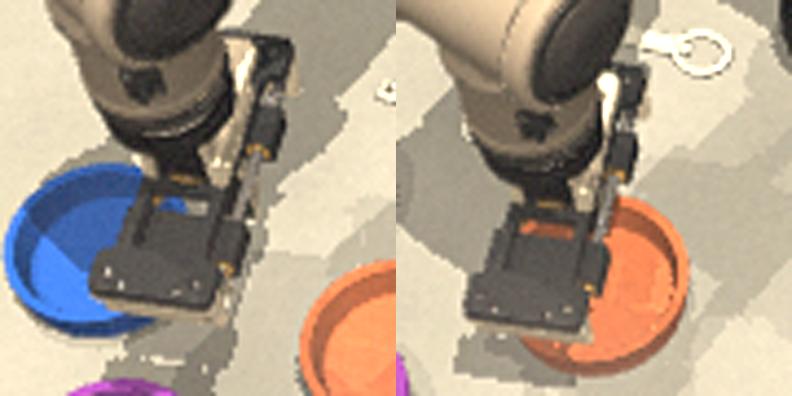

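```bash
python3 - <<'E'
from h import *
p1=np.array([587.4,-301.3,119]);p2=np.array([587.5,-217.5,28.7])
for zz in range(-14,200,20):
    w=onplane('scene',(170.4,218.6),119+zz); d=w-p1
    print(zz,d.round(0),'pred2',proj('scene',p2+d).round(1),'obs 209.1 240', 'tri z if z off', proj('scene',p2+d+[0,0,25]).round(1))
K,R,t=cam('scene'); print('campos',-R.T@t); K,R,t=cam('top'); print(-R.T@t)
E
```

```text
-14 [ 27.  -7. -14.] pred2 [203.9 237.3] obs 209.1 240 tri z if z off [202.7 233.4]
6 [38.  1.  6.] pred2 [204.5 237.6] obs 209.1 240 tri z if z off [203.3 233.6]
26 [48.  8. 26.] pred2 [205.1 237.9] obs 209.1 240 tri z if z off [203.8 233.9]
46 [58. 15. 46.] pred2 [205.7 238.2] obs 209.1 240 tri z if z off [204.4 234.2]
66 [68. 22. 66.] pred2 [206.3 238.6] obs 209.1 240 tri z if z off [205.  234.4]
86 [79. 29. 86.] pred2 [206.9 239. ] obs 209.1 240 tri z if z off [205.7 234.7]
106 [ 89.  36. 106.] pred2 [207.6 239.3] obs 209.1 240 tri z if z off [206.3 235. ]
126 [ 99.  43. 126.] pred2 [208.3 239.7] obs 209.1 240 tri z if z off [207.  235.3]
146 [109.  50. 146.] pred2 [209.  240.1] obs 209.1 240 tri z if z off [207.7 235.7]
166 [120.  57. 166.] pred2 [209.8 240.5] obs 209.1 240 tri z if z off [208.5 236. ]
186 [130.  64. 186.] pred2 [210.6 241. ] obs 209.1 240 tri z if z off [209.2 236.4]
campos [1202.00958201   99.13549006 1250.40881588]
[ 490.80910389    8.22939685 1391.3513825 ]
```

```bash
python3 - <<'E'
from h import *
s=bot.get_obs()
p=np.array([190.,489,211.2]); R=Ro.from_euler('xyz',[-1.572,0,-.371]).as_matrix()
n='scene'; im=cv2.imread('pics/scene0.png'); sc=6
x0,y0=430,20
z=cv2.convertScaleAbs(cv2.resize(im[y0:y0+95,x0:x0+100],None,fx=sc,fy=sc,interpolation=cv2.INTER_CUBIC),alpha=1.6,beta=20)
cv2.imwrite('pics/g0raw.png',z)
def P(q):
    u=(proj(n,p+R@np.array(q,float))-[x0,y0]+.5)*sc-.5; return tuple(int(a) for a in u)
for yy in(-52,-115):
    q=[(a*37.5,yy,b*95) for a,b in((-1,-1),(1,-1),(1,1),(-1,1))]
    for i in range(4): cv2.line(z,P(q[i]),P(q[(i+1)%4]),(0,255,0),1)
for sz in(-1,1):
    for sx in(-9.5,9.5):
        cv2.line(z,P((sx,14,sz*46)),P((sx,-40,sz*46)),(255,0,255),1); cv2.line(z,P((sx,14,sz*65)),P((sx,-40,sz*65)),(255,255,0),1)
cv2.imwrite('pics/g0.png',z)
E
```

```text
(no output)
```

View pics/g0raw.png

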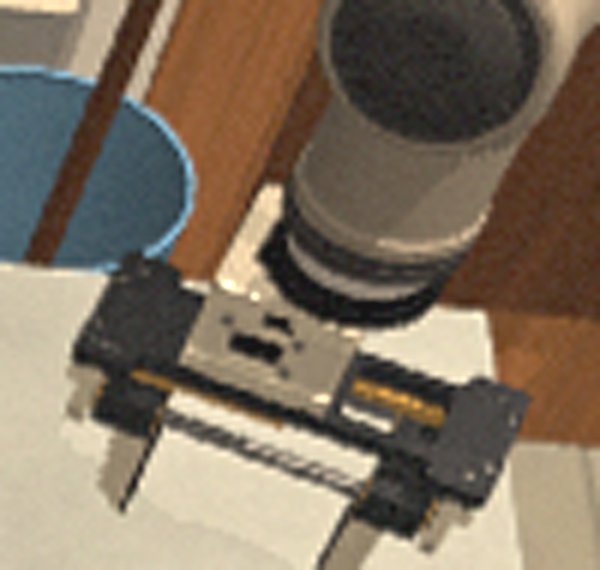

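View pics/g0.png

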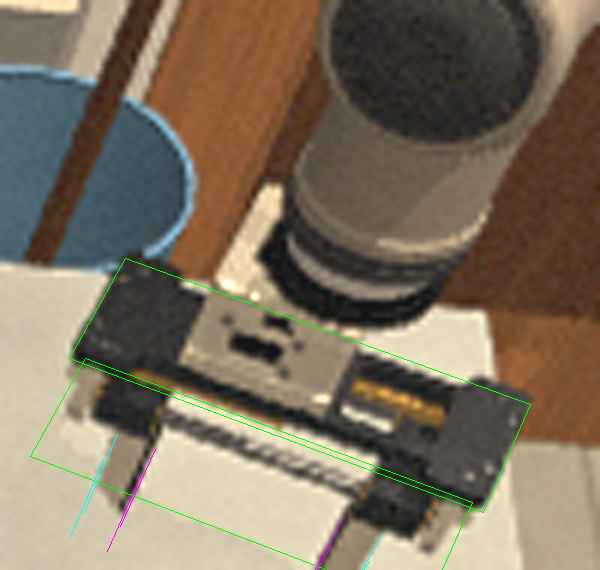

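```bash
python3 - <<'E'
from h import *
p=np.array([190.,489,211.2]); R=Ro.from_euler('xyz',[-1.572,0,-.371]).as_matrix()
for n,x0,y0 in(('scene',435,60),('top',0,340)):
    im=cv2.imread(f'pics/{n}0.png'); sc=7
    z=cv2.convertScaleAbs(cv2.resize(im[y0:y0+75,x0:x0+90],None,fx=sc,fy=sc,interpolation=cv2.INTER_CUBIC),alpha=1.4,beta=10)
    def P(q):
        u=(proj(n,p+R@np.array(q,float))-[x0,y0]+.5)*sc-.5; return tuple(int(a) for a in u)
    for sz in(-1,1):
        for y in(14,-6,-26,-46):
            for sx in (-9.5,9.5):cv2.circle(z,P((sx,y,sz*46)),3,(255,0,255) if y>0 else (0,255,0),-1)
    cv2.imwrite(f'pics/g0{n}.png',z)
E
```

```text
(no output)
```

View pics/g0scene.png

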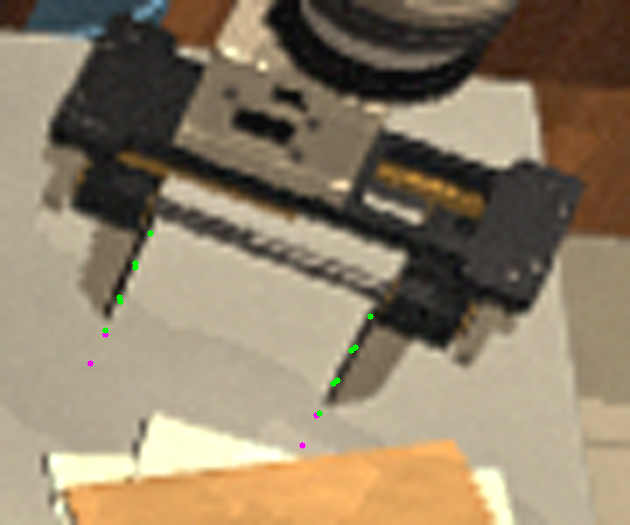

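View pics/g0top.png

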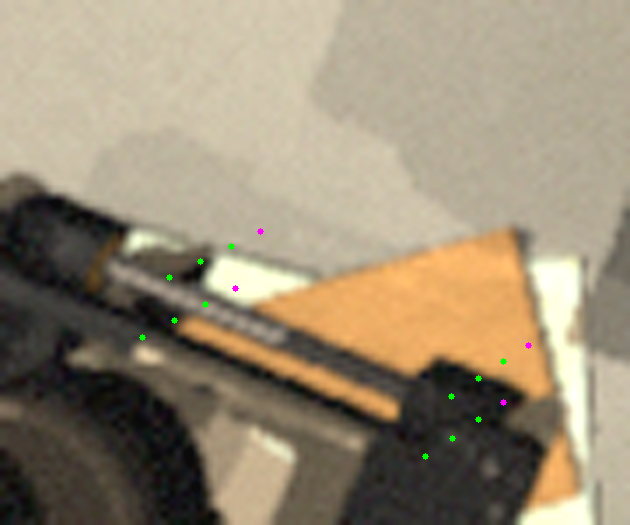

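In the start picture the fingertips appear about 29 mm further back along the tool axis than the reported TCP implies, and both views agree. So the tips passed above the 34 mm rim. I'll back off and lightly touch the console to calibrate the tip height.

Emit:
apply_moves --rows '[[[0, -2.0, 0], 0, 5.0], [[0, -4.0, 0], 0, 5.0], [[3.0, -4.0, 0], 0, 5.0], [[6.5, -4.0, 0], 0, 5.0], [[9.0, -4.0, 0], 0, 5.0]]'

```text
time: 4.68
tool_pos: [587.9, -309.8, 68.5]
tcp_rot: [-1.579, 0.003, -1.57]
contact_force: [0.1, 0.0, -0.9]
grip_width: 50.0
```

```bash
python3 - <<'E'
from h import *
loc((587,-305,0),-1.5708)
n='scene'
im=vision.capture(n)[:,:,::-1].copy(); cv2.imwrite('pics/scene3.png',im)
E
```

```text
t 4.67 tcp [ 587.9 -309.8   68.5] [-1.579  0.003 -1.57 ] F [ 0.1  0.  -0.9] w 50.0 -> shift cm [-0.46  6.85 -0.03] turn 0.0 q [-0.6   0.73  1.27 -0.    1.15 -0.6 ]
```

View pics/scene3.png

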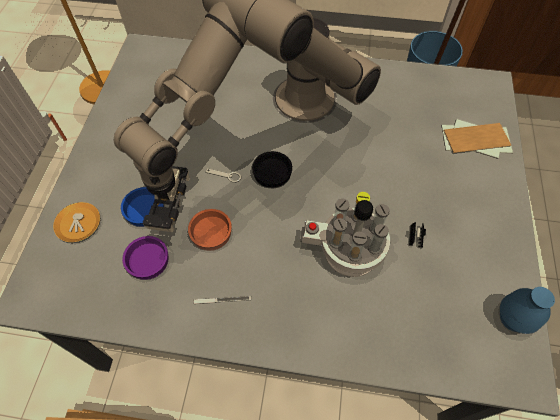

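The dish is still untouched at (210,229). Now for the touch-down, in small steps.

Emit:
apply_moves --rows '[[[0.0, 2.0, 0], 0, 5.0], [[0.0, 4.0, 0], 0, 5.0], [[0.0, 4.8, 0], 0, 5.0], [[0.0, 4.8, 0], 0, 5.0]]'

```text
time: 5.22
tool_pos: [587.0, -312.7, 20.1]
tcp_rot: [-1.58, 0.002, -1.572]
contact_force: [0.0, 0.5, 0.4]
grip_width: 50.0
```

Emit:
apply_moves --rows '[[[0.0, 0.3, 0], 0, 5.0], [[0.0, 0.6, 0], 0, 5.0], [[0.0, 0.6, 0], 0, 5.0]]'

```text
time: 5.6
tool_pos: [586.9, -312.6, 14.1]
tcp_rot: [-1.58, 0.002, -1.572]
contact_force: [-0.4, -0.1, 0.5]
grip_width: 50.1
```

Emit:
apply_moves --rows '[[[0.0, 0.3, 0], 0, 5.0], [[0.0, 0.6, 0], 0, 5.0], [[0.0, 0.6, 0], 0, 5.0]]'

```text
time: 5.98
tool_pos: [586.7, -312.4, 7.7]
tcp_rot: [-1.58, 0.002, -1.572]
contact_force: [0.3, 0.0, 0.4]
grip_width: 49.7
```

At a reported z of 7.7 there is still no contact, so the reported height is biased low. I'll keep going in small steps.

Emit:
apply_moves --rows '[[[0.0, 0.3, 0], 0, 5.0], [[0.0, 0.6, 0], 0, 5.0], [[0.0, 0.6, 0], 0, 5.0]]'

```text
time: 6.35
tool_pos: [586.3, -312.3, 1.3]
tcp_rot: [-1.581, 0.003, -1.572]
contact_force: [-0.2, -0.7, -0.4]
grip_width: 49.7
```

Emit:
apply_moves --rows '[[[0.0, 0.3, 0], 0, 5.0], [[0.0, 0.5, 0], 0, 5.0], [[0.0, 0.5, 0], 0, 5.0]]'

```text
time: 6.72
tool_pos: [586.2, -312.2, -4.0]
tcp_rot: [-1.581, 0.003, -1.572]
contact_force: [0.5, -0.8, -1.1]
grip_width: 49.8
```

Emit:
apply_moves --rows '[[[0.0, 0.2, 0], 0, 5.0], [[0.0, 0.3, 0], 0, 5.0], [[0.0, 0.3, 0], 0, 5.0]]'

```text
time: 7.1
tool_pos: [586.1, -312.1, -7.1]
tcp_rot: [-1.581, 0.003, -1.572]
contact_force: [0.3, -0.6, -0.1]
grip_width: 50.1
```

The tips should now be about 8 mm up. I'll push gently to first contact and check the pictures.

Emit:
apply_moves --rows '[[[-1.0, 0, 0.1], 0, 5.0], [[-2.0, 0, 0.1], 0, 5.0], [[-3.0, 0, 0.1], 0, 5.0], [[-4.0, 0, 0.1], 0, 5.0], [[-4.3, 0, 0.1], 0, 5.0]]'

```text
time: 7.72
tool_pos: [587.3, -268.4, -6.9]
tcp_rot: [-1.581, 0.003, -1.571]
contact_force: [-0.6, -1.5, -0.8]
grip_width: 49.9
```

```bash
python3 dish.py 4; python3 - <<'E'
from h import *
p=bot.get_obs()['tool_pos']
im=cv2.imread('pics/scene4.png'); a=im[170:270,140:260]
cv2.imwrite('pics/scene4z.png',cv2.convertScaleAbs(cv2.resize(a,None,fx=6,fy=6,interpolation=cv2.INTER_CUBIC),alpha=1.5,beta=15))
E
```

```text
t 7.72 tcp [ 587.3 -268.4   -6.9] [-1.581  0.003 -1.571] F [-0.6 -1.5 -0.8] w 49.9 -> shift cm [-25.65  -3.51  -0.58] turn -0.001 q [-0.55  0.79  1.39 -0.    0.98 -0.54]
top 1518.5 [353.9 216.7] [41.6 49.6] at z34 [ 589.4 -192.4   34. ] z25 [ 590.1 -193.8   25. ]
scene 1250.0 [213.4 229.4] [40.4 42.9] at z34 [ 594.6 -197.4   34. ] z25 [ 590.1 -199.6   25. ]
```

View pics/scene4z.png

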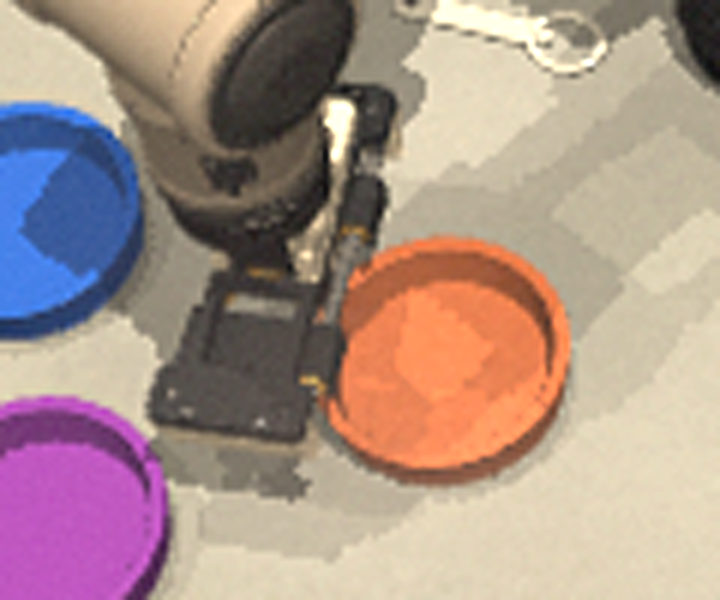

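Contact is made. The dish centre is about 70 mm ahead of the TCP and moves with the fingers (-1.5 N). I'll continue pushing.

Emit:
apply_moves --rows '[[[-1.4, 0, 0], 0, 5.0], [[-3.2, 0, 0], 0, 5.0], [[-5.2, 0, -0.1], 0, 5.0], [[-7.0, 0, -0.1], 0, 5.0], [[-8.0, 0, -0.1], 0, 5.0]]'

```text
time: 8.45
tool_pos: [586.3, -186.8, -6.6]
tcp_rot: [-1.582, 0.003, -1.57]
contact_force: [-0.1, -0.7, -1.3]
grip_width: 50.2
```

Emit:
apply_moves --rows '[[[-1.4, 0, 0], 0, 5.0], [[-3.2, 0, 0], 0, 5.0], [[-5.2, 0, -0.1], 0, 5.0], [[-7.0, 0, -0.2], 0, 5.0], [[-8.0, 0, -0.2], 0, 5.0]]'

```text
time: 9.07
tool_pos: [584.1, -105.4, -6.3]
tcp_rot: [-1.582, 0.003, -1.569]
contact_force: [-0.2, -1.5, -0.5]
grip_width: 50.0
```

```bash
python3 dish.py 5
```

```text
t 9.07 tcp [ 584.1 -105.4   -6.3] [-1.582  0.003 -1.569] F [-0.2 -1.5 -0.5] w 50.0 -> shift cm [-9.35 -3.5  -0.24] turn 0.001 q [-0.31  0.71  1.55 -0.    0.89 -0.31]
top 1018.0 [287.2 216.1] [34.4 49.6] at z34 [586.7 -19.8  34. ] z25 [587.4 -19.9  25. ]
scene 1233.5 [268.8 235.9] [40.1 42.9] at z34 [591.1 -32.4  34. ] z25 [586.5 -33.3  25. ]
```

View pics/scene5.png

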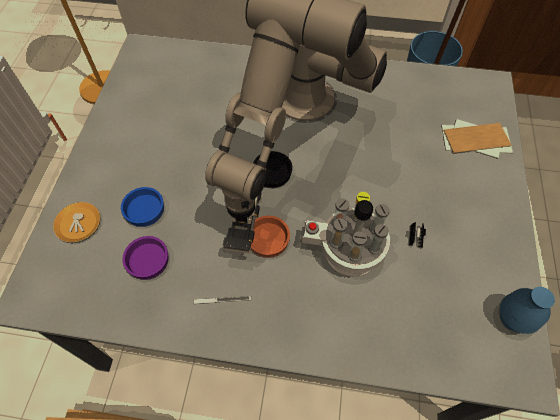

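View pics/top5.png

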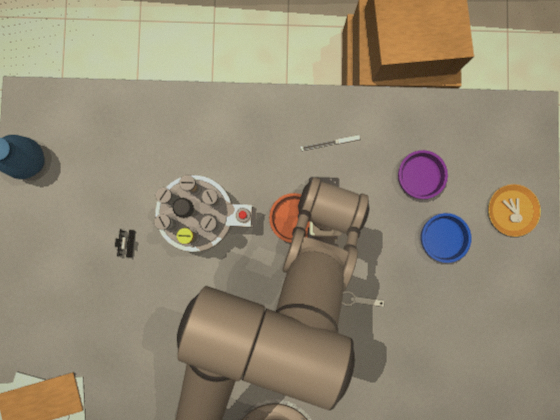

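The dish is at about (586, -34) and upright; in the scene view it sits at (269,236). 91 mm remain.

Emit:
apply_moves --rows '[[[-1.2, 0, 0], 0, 5.0], [[-2.8, 0, -0.1], 0, 5.0], [[-4.4, 0, -0.2], 0, 5.0], [[-5.6, 0, -0.3], 0, 5.0], [[-6.2, 0, -0.3], 0, 5.0]]'

```text
time: 9.8
tool_pos: [580.9, -42.4, -6.0]
tcp_rot: [-1.582, 0.004, -1.568]
contact_force: [-0.5, -1.2, -0.2]
grip_width: 50.4
```

```bash
python3 dish.py 6
```

```text
t 9.8 tcp [580.9 -42.4  -6. ] [-1.582  0.004 -1.568] F [-0.5 -1.2 -0.2] w 50.4 -> shift cm [-3.05 -3.49  0.08] turn 0.003 q [-0.21  0.7   1.59  0.    0.87 -0.21]
top 506.5 [259.2 216.5] [23.6 49.4] at z34 [583.9  52.4  34. ] z25 [584.5  52.7  25. ]
scene 1036.5 [289.9 238.1] [38.7 43.3] at z34 [588.7  29.4  34. ] z25 [584.2  28.9  25. ]
```

View pics/scene6.png

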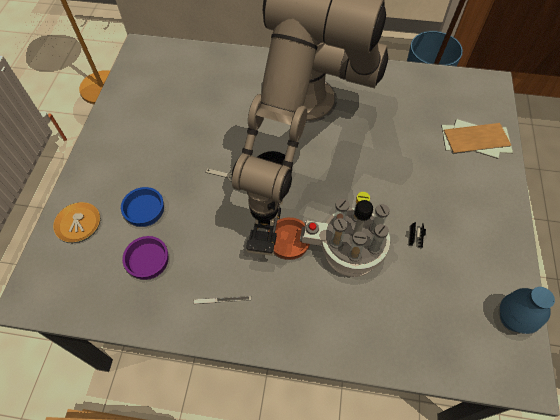

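Emit:
apply_moves --rows '[[[-0.7, 0, 0], 0, 5.0], [[-1.5, 0, 0], 0, 5.0], [[-2.3, 0, 0], 0, 5.0], [[-2.8, 0, 0], 0, 5.0], [[-2.9, 0, 0], 0, 5.0]]'

```text
time: 10.52
tool_pos: [580.9, -13.2, -5.9]
tcp_rot: [-1.582, 0.004, -1.568]
contact_force: [0.1, -2.2, 0.1]
grip_width: 49.8
```

Emit:
apply_moves --rows '[[[0.6, 0, 0], 0, 5.0], [[2.0, 0, 0], 0, 5.0], [[4.5, 0, 0], 0, 5.0], [[7.0, -1.0, 0], 0, 5.0], [[9.0, -3.0, 0], 0, 5.0]]'

```text
time: 11.15
tool_pos: [580.8, -105.2, 23.3]
tcp_rot: [-1.584, 0.004, -1.569]
contact_force: [-0.1, 1.2, 1.1]
grip_width: 49.9
```

```bash
python3 dish.py 7; python3 - <<'E'
from h import *
for n,(x0,y0) in(('scene',(265,190)),('top',(170,165))):
    im=cv2.imread(f'pics/{n}7.png'); z=cv2.resize(im[y0:y0+80,x0:x0+110],None,fx=6,fy=6,interpolation=cv2.INTER_CUBIC)
    for cx,cy,col in((582,57,(255,255,255)),):
        for a in np.linspace(0,6.28,60):
            u=(proj(n,(cx+65*np.cos(a),cy+65*np.sin(a),34))-[x0,y0]+.5)*6-.5; cv2.circle(z,tuple(int(v) for v in u),2,col,-1)
    cv2.imwrite(f'pics/{n}7z.png',z)
E
```

```text
t 11.15 tcp [ 580.8 -105.2   23.3] [-1.584  0.004 -1.569] F [-0.1  1.2  1.1] w 49.9 -> shift cm [-9.33 -0.53  0.13] turn 0.002 q [-0.31  0.67  1.54  0.    0.94 -0.31]
top 1341.0 [258.1 217.9] [49.1 49.5] at z34 [580.2  55.1  34. ] z25 [580.8  55.4  25. ]
scene 1004.5 [298.  239.4] [41.2 43.4] at z34 [589.3  53.4  34. ] z25 [584.8  53.   25. ]
```

View pics/scene7z.png

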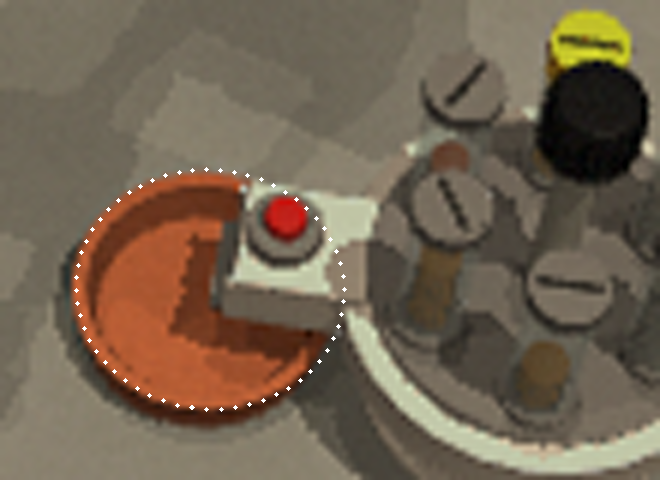

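View pics/top7z.png

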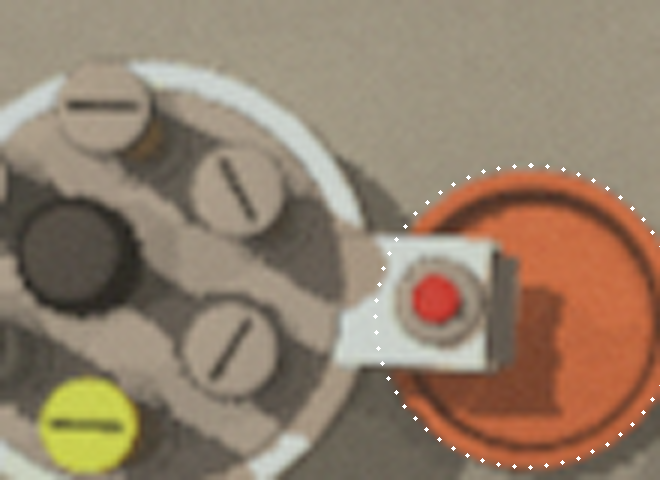

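The dish sits at about (582, 55), within 3 mm of the mouth point; its rim matches the predicted circle in both views. Next is the knob: rise first, then go over.

Emit:
apply_moves --rows '[[[0, -5.5, 0], 0, 8.0], [[0, -11.0, 0.1], 0, 9.1], [[0, -16.5, 0.2], 0, 9.1], [[0, -22.0, 0.3], 0, 9.1], [[0, -27.5, 0.5], 0, 9.1]]'

```text
time: 11.88
tool_pos: [589.6, -106.8, 301.7]
tcp_rot: [-1.578, 0.003, -1.571]
contact_force: [1.1, -1.1, -0.6]
grip_width: 90.2
```

```bash
python3 -c "
from h import *
loc((586.5,212,300),-1.5708)"
```

```text
t 11.88 tcp [ 589.6 -106.8  301.7] [-1.578  0.003 -1.571] F [ 1.1 -1.1 -0.6] w 90.2 -> shift cm [-31.88   0.26  -0.31] turn 0.0 q [-0.31  0.44  1.12  0.    1.58 -0.31]
```

Emit:
apply_moves --rows '[[[-3.0, 0, 0], 0, 9.1], [[-8.0, 0, -0.1], 0, 9.1], [[-13.0, 0, -0.2], 0, 9.1], [[-18.0, 0, -0.2], 0, 9.1], [[-22.0, 0, -0.2], 0, 9.1]]'

```text
time: 12.5
tool_pos: [587.1, 115.5, 301.4]
tcp_rot: [-1.58, 0.003, -1.57]
contact_force: [0.4, -0.8, 0.1]
grip_width: 91.1
```

```bash
python3 -c "
from h import *
loc((586.5,212,300),-1.5708)"
```

```text
t 12.5 tcp [587.1 115.5 301.4] [-1.58   0.003 -1.57 ] F [ 0.4 -0.8  0.1] w 91.1 -> shift cm [-9.65  0.17 -0.05] turn 0.001 q [0.06 0.44 1.13 0.   1.58 0.06]
```

Emit:
apply_moves --rows '[[[-3.0, 0, 0], 0, 9.1], [[-6.0, 0, 0], 0, 9.1], [[-8.6, 0, 0], 0, 9.1], [[-9.6, 0, -0.1], 0, 9.1], [[-9.6, 0, -0.1], 0, 9.1]]'

```text
time: 13.12
tool_pos: [585.8, 211.7, 301.1]
tcp_rot: [-1.58, 0.003, -1.569]
contact_force: [0.9, 0.0, 0.4]
grip_width: 91.4
```

```bash
python3 - <<'E'
from h import *
loc((586.5,212,213),-1.5708)
s=bot.get_obs();p=s['tool_pos']; R=Ro.from_euler('xyz',s['tcp_rot']).as_matrix()
for n,(x0,y0) in(('scene',(300,110)),('top',(130,150))):
    im=vision.capture(n)[:,:,::-1].copy(); cv2.imwrite(f'pics/{n}8.png',im)
    z=cv2.convertScaleAbs(cv2.resize(im[y0:y0+100,x0:x0+130],None,fx=6,fy=6,interpolation=cv2.INTER_CUBIC),alpha=1.4,beta=10)
    def P(q):
        u=(proj(n,p+R@np.array(q,float))-[x0,y0]+.5)*6-.5; return tuple(int(a) for a in u)
    for sz in(-1,1):
        for y in(14,-6,-16,-26,-46):
            for sx in (-9.5,9.5):cv2.circle(z,P((sx,y,sz*45.5)),3,(255,0,255) if y>0 else (0,255,0),-1)
    cv2.imwrite(f'pics/{n}8z.png',z)
E
```

```text
t 13.12 tcp [585.8 211.7 301.1] [-1.58   0.003 -1.569] F [0.9 0.  0.4] w 91.4 -> shift cm [-0.01  8.81  0.16] turn 0.002 q [0.22 0.49 1.05 0.   1.61 0.22]
```

View pics/scene8z.png

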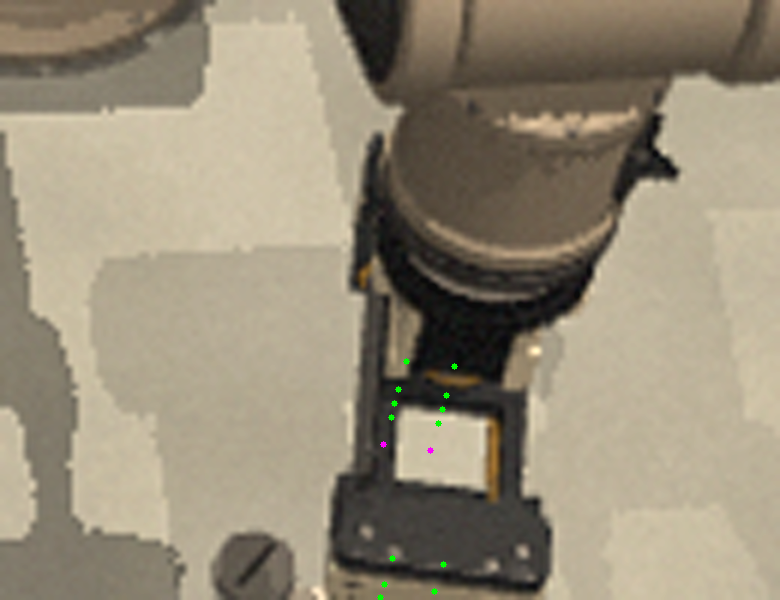

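View pics/top8z.png

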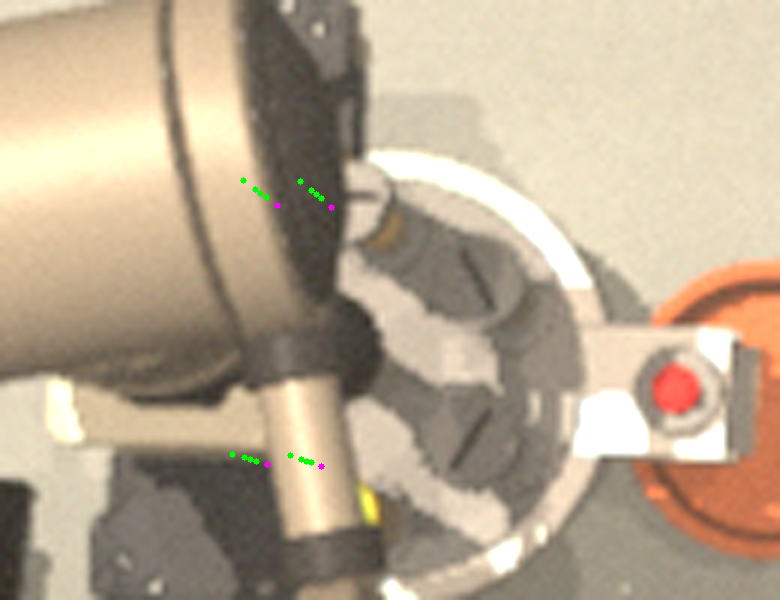

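```bash
python3 - <<'E'
from h import *
s=bot.get_obs();p=s['tool_pos']; R=Ro.from_euler('xyz',s['tcp_rot']).as_matrix()
n='scene';x0,y0=310,160
im=cv2.imread('pics/scene8.png')
z=cv2.convertScaleAbs(cv2.resize(im[y0:y0+85,x0:x0+110],None,fx=7,fy=7,interpolation=cv2.INTER_CUBIC),alpha=1.4,beta=10)
def P(q):
        u=(proj(n,p+R@np.array(q,float))-[x0,y0]+.5)*7-.5; return tuple(int(a) for a in u)
for sz in(-1,1):
        for y in(14,-6,-16,-26,-46):
            for sx in (-9.5,9.5):cv2.circle(z,P((sx,y,sz*45.5)),3,(255,0,255) if y>0 else (0,255,0),-1)
for zz in(221,262):
  for a in np.linspace(0,6.28,40):
    u=(proj(n,(586.5+21*np.cos(a),212+21*np.sin(a),zz))-[x0,y0]+.5)*7-.5; cv2.circle(z,tuple(int(v) for v in u),1,(255,255,255),-1)
cv2.imwrite('pics/scene8z2.png',z)
E
```

```text
(no output)
```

View pics/scene8z2.png

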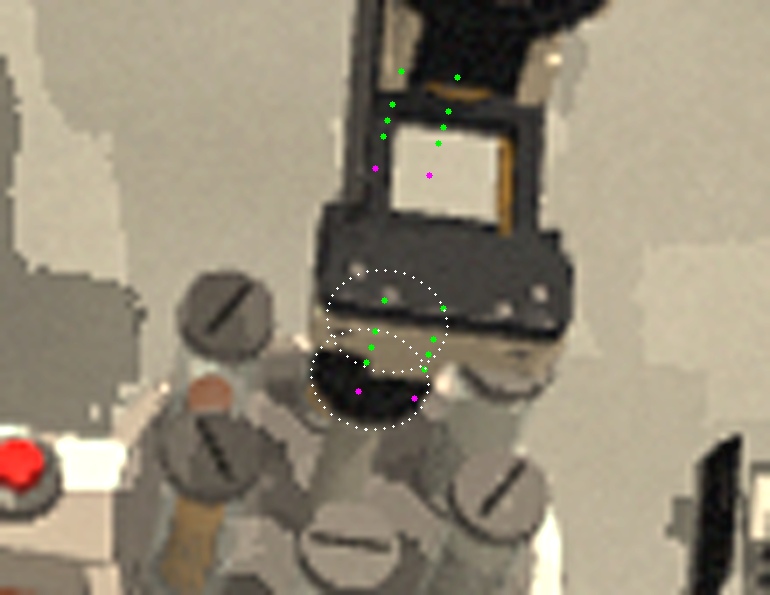

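```bash
python3 - <<'E'
from h import *
def draw(n,f,p,rot,x0,y0,out,w=110,h=85,offs=((0,(0,255,0)),(29,(255,0,255)))):
    R=Ro.from_euler('xyz',rot).as_matrix()
    im=cv2.imread(f); z=cv2.convertScaleAbs(cv2.resize(im[y0:y0+h,x0:x0+w],None,fx=7,fy=7,interpolation=cv2.INTER_CUBIC),alpha=1.4,beta=10)
    def P(q): 
        u=(proj(n,np.array(p)+R@np.array(q,float))-[x0,y0]+.5)*7-.5; return tuple(int(a) for a in u)
    for d,col in offs:
        q=[(a*37.5,-85-d,b*95) for a,b in((-1,-1),(1,-1),(1,1),(-1,1))]
        for i in range(4): cv2.line(z,P(q[i]),P(q[(i+1)%4]),col,1)
    cv2.imwrite(out,z)
s=bot.get_obs()
draw('scene','pics/scene8.png',s['tool_pos'],s['tcp_rot'],310,150,'pics/b8.png')
draw('scene','pics/scene1.png',[587.4,-301.3,119],[-1.571,-.001,-1.569],125,150,'pics/b1.png')
E
```

```text
(no output)
```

View pics/b8.png

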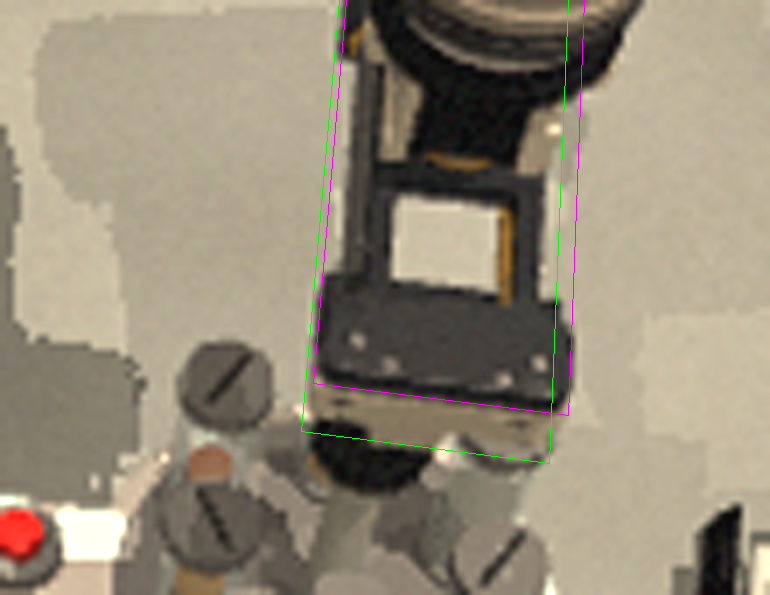

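View pics/b1.png

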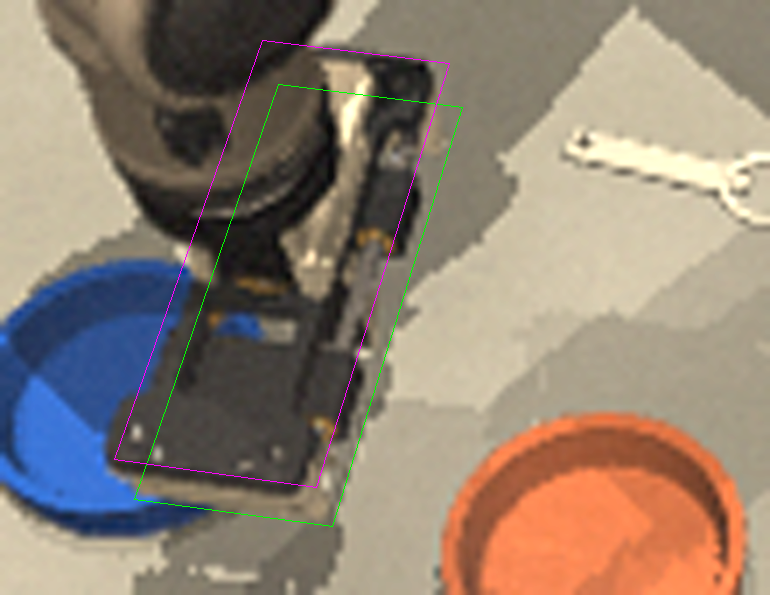

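With a +29 mm height correction, the gripper outline fits the pictures at both poses, and the lateral position is fine. So the tips stand about 15 mm above the reported TCP. For tips at about 228 mm (below mid-knob, above the 208 mm caps) I want a reported z of about 213.

Emit:
apply_moves --rows '[[[0, 2.5, 0.1], 0, 9.1], [[0, 5.0, 0.1], 0, 9.1], [[0, 7.0, 0.1], 0, 9.1], [[0, 7.4, 0.1], 0, 9.1], [[0, 7.4, 0.1], 0, 9.1]]'

```text
time: 13.85
tool_pos: [586.8, 210.3, 228.0]
tcp_rot: [-1.579, 0.003, -1.571]
contact_force: [0.2, -0.3, -0.1]
grip_width: 91.3
```

Emit:
apply_moves --rows '[[[0, 0.5, 0], 0, 9.1], [[0, 1.0, 0], 0, 9.1], [[0, 1.2, 0], 0, 9.1], [[0, 1.2, 0], 0, 9.1]]'

```text
time: 14.35
tool_pos: [586.6, 210.3, 215.9]
tcp_rot: [-1.58, 0.003, -1.571]
contact_force: [0.7, -0.5, 0.4]
grip_width: 91.0
```

```bash
python3 - <<'E'
from h import *
loc((586.5,212,213),-1.5708)
n='scene';x0,y0=310,160
im=vision.capture(n)[:,:,::-1].copy(); cv2.imwrite(f'pics/{n}9.png',im)
cv2.imwrite('pics/scene9z.png',cv2.convertScaleAbs(cv2.resize(im[y0:y0+85,x0:x0+110],None,fx=7,fy=7,interpolation=cv2.INTER_CUBIC),alpha=1.4,beta=10))
E
```

```text
t 14.35 tcp [586.6 210.3 215.9] [-1.58   0.003 -1.571] F [ 0.7 -0.5  0.4] w 91.0 -> shift cm [-0.16  0.29 -0.  ] turn -0.0 q [0.22 0.53 1.22 0.   1.41 0.22]
```

View pics/scene9z.png

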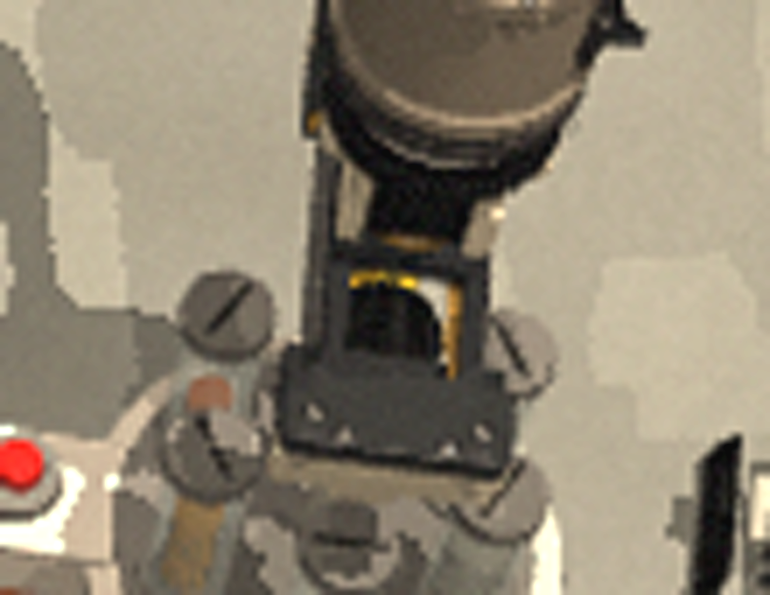

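The knob shows through the gripper window at about (390,320), between the fingers. I'll close on it.

Emit:
apply_moves --rows '[[[-0.2, 0.3, 0], 0, 9.1], [[-0.2, 0.3, 0], 0, 6.0], [[-0.2, 0.3, 0], 0, 3.5], [[-0.2, 0.3, 0], 0, 3.5], [[-0.2, 0.3, 0], 0, 3.5]]'

```text
time: 15.02
tool_pos: [586.7, 212.3, 213.1]
tcp_rot: [-1.579, 0.003, -1.571]
contact_force: [-0.4, 0.1, -0.3]
grip_width: 55.8
```

Emit:
apply_moves --rows '[[[0, 0, 0], 0, 3.5], [[0, 0, 0], 0, 3.5]]'

```text
time: 15.28
tool_pos: [586.4, 212.3, 213.1]
tcp_rot: [-1.58, 0.003, -1.571]
contact_force: [-1.9, 0.3, 0.4]
grip_width: 41.8
```

The fingers stopped at 41.8 mm on the 42 mm knob. Now I'll turn anticlockwise, which is negative about the tool's y.

Emit:
apply_moves --rows '[[[0, 0, 0], -0.06, 2.5], [[0, 0, 0], -0.18, 2.5], [[0, 0, 0], -0.32, 2.5], [[0, 0, 0], -0.45, 2.5], [[0, 0, 0], -0.52, 2.5]]'

```text
time: 15.9
tool_pos: [586.5, 212.3, 213.1]
tcp_rot: [-1.577, 0.007, -1.048]
contact_force: [0.8, -0.0, -0.4]
grip_width: 41.5
```

Emit:
apply_moves --rows '[[[0, 0, 0], -0.06, 2.5], [[0, 0, 0], -0.18, 2.5], [[0, 0, 0], -0.32, 2.5], [[0, 0, 0], -0.45, 2.5], [[0, 0, 0], -0.52, 2.5]]'

```text
time: 16.52
tool_pos: [586.5, 212.4, 213.2]
tcp_rot: [-1.573, 0.008, -0.525]
contact_force: [0.1, 1.3, 1.0]
grip_width: 41.8
```

```bash
python3 - <<'E'
from h import *
loc((586.5,212,213),-1.5708+1.546)
for n in('scene','top'):
    im=vision.capture(n)[:,:,::-1].copy(); cv2.imwrite(f'pics/{n}10.png',im)
E
```

```text
t 16.52 tcp [586.5 212.4 213.2] [-1.573  0.008 -0.525] F [0.1 1.3 1. ] w 41.8 -> shift cm [ 0.02  0.02 -0.04] turn -0.5 q [ 0.22  0.53  1.22  0.    1.4  -0.82]
```

View pics/scene10.png

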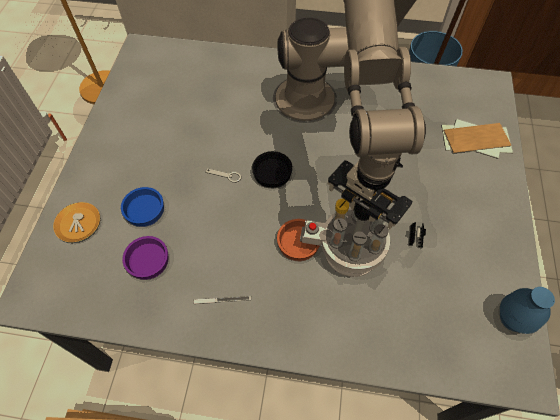

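View pics/top10.png

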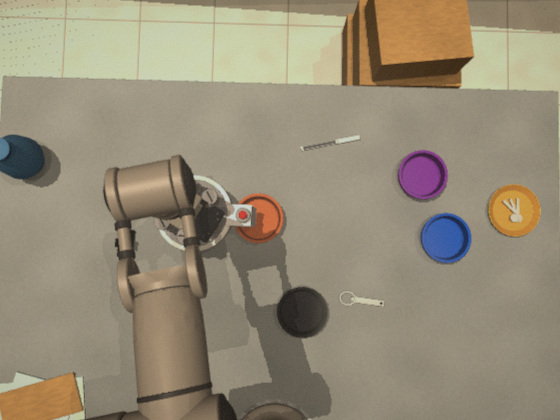

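The carousel follows: the yellow cap has swung to (343,208) in the scene view. 0.50 rad remains.

Emit:
apply_moves --rows '[[[0, 0, 0], -0.06, 2.5], [[0, 0, 0], -0.18, 2.5], [[0, 0, 0], -0.32, 2.5], [[0, 0, 0], -0.45, 2.5], [[0, 0, 0], -0.5, 2.5]]'

```text
time: 17.25
tool_pos: [586.6, 212.5, 213.1]
tcp_rot: [-1.569, 0.008, -0.026]
contact_force: [0.5, 2.1, -0.4]
grip_width: 41.6
```

```bash
cat > cap.py <<'E'
from h import *
import sys
k=sys.argv[1]
loc((586.5,212,213),-1.5708+1.546)
oc=np.array([586.5+60*np.cos(-1.602),212+60*np.sin(-1.602),208])
for n,(x0,y0) in(('scene',(280,170)),('top',(150,160))):
    im=vision.capture(n)[:,:,::-1].copy(); cv2.imwrite(f'pics/{n}{k}.png',im)
    v=cv2.inRange(cv2.cvtColor(im,cv2.COLOR_BGR2HSV),(22,120,70),(36,255,255))
    v[:y0]=0;v[y0+100:]=0;v[:,:x0]=0;v[:,x0+130:]=0
    c,_=cv2.findContours(v,0,2)
    for q in c:
        if cv2.contourArea(q)>15:
            e=cv2.fitEllipse(q); w=onplane(n,e[0],208); print(n,cv2.contourArea(q),np.round(e[0],1),np.round(e[1],1),w.round(1),'err',(w-oc).round(1),'ang',np.arctan2(w[1]-212,w[0]-586.5).round(3))
    z=cv2.resize(im[y0:y0+95,x0:x0+130],None,fx=6,fy=6,interpolation=cv2.INTER_CUBIC)
    for a in np.linspace(0,6.28,40):
        u=(proj(n,oc+[18*np.cos(a),18*np.sin(a),0])-[x0,y0]+.5)*6-.5; cv2.circle(z,tuple(int(t) for t in u),1,(255,0,255),-1)
    cv2.imwrite(f'pics/{n}{k}z.png',z)
E
python3 cap.py 11
```

```text
t 17.25 tcp [586.6 212.5 213.1] [-1.569  0.008 -0.026] F [ 0.5  2.1 -0.4] w 41.6 -> shift cm [-0.01  0.01 -0.05] turn -0.001 q [ 0.22  0.53  1.22  0.    1.4  -1.32]
```

View pics/scene11z.png

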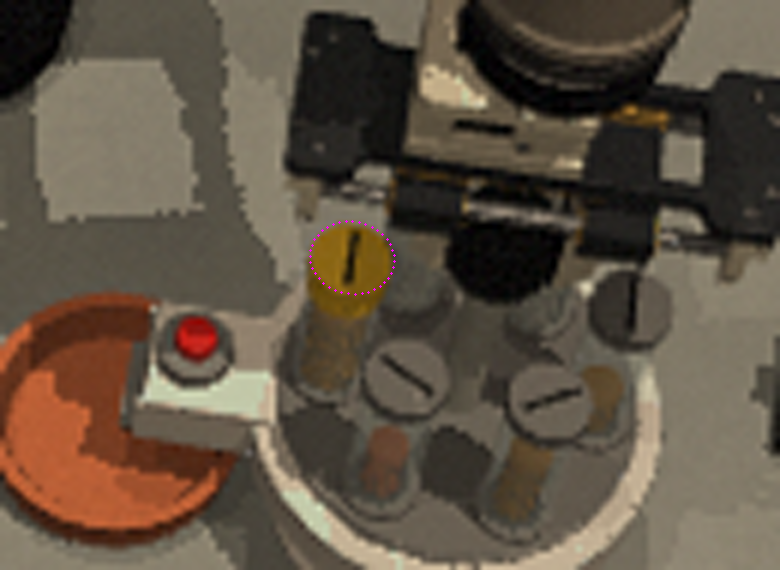

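View pics/top11z.png

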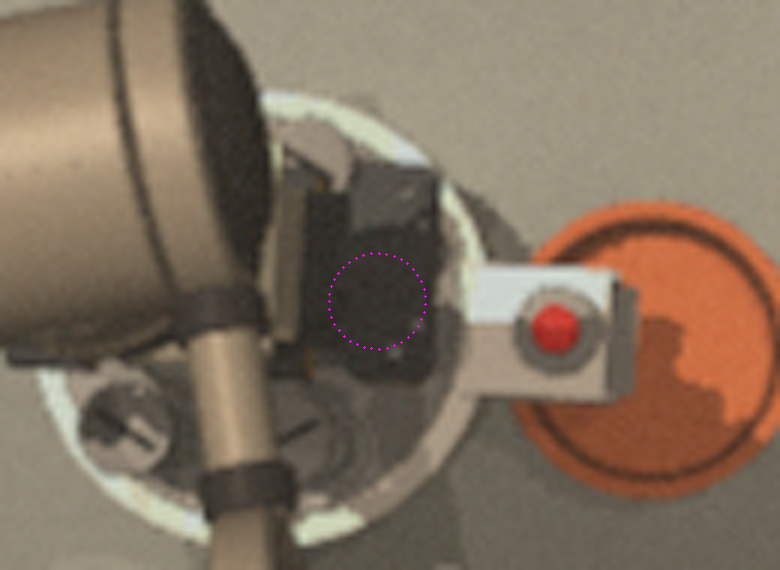

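```bash
python3 - <<'E'
from h import *
im=cv2.imread('pics/scene11.png'); z=im[170:265,280:410]
hsv=cv2.cvtColor(im,cv2.COLOR_BGR2HSV); print(hsv[212:216,336:342,:].reshape(-1,3)[:6])
f=lambda p: np.array((280,170))+(np.array(p,float)+.5)/6-.5
ax=np.array([588.8,211.0])
for name,p in(('yellow',(351,260)),('c2',(406,378)),('c3',(549,403)),('c4',(630,309))):
    w=onplane('scene',f(p),208)[:2]; d=w-ax; print(name,w.round(1),np.hypot(*d).round(1),np.arctan2(d[1],d[0]).round(3))
E
```

```text
[[ 21 218 139]
 [ 21 217 141]
 [ 18 175  35]
 [ 20 201  94]
 [ 21 221 120]
 [ 20 213 121]]
yellow [585.8 151.6] 59.5 -1.621
c2 [639.2 179.4] 59.5 -0.561
c3 [641.9 239. ] 60.0 0.485
c4 [591.9 270.5] 59.5 1.519
```

The yellow cap fits the over-chute circle in the scene view. Carousel caps average -1.615 rad against a front of -1.60 to -1.61, so the error is under 1 mm. One settling move, then a last dish check.

Emit:
apply_moves --rows '[[[0, 0, 0], 0, 2.5], [[0, 0, 0], 0, 2.5], [[0, 0, 0], 0, 2.5], [[0, 0, 0], 0, 2.5]]'

```text
time: 17.85
tool_pos: [586.6, 212.5, 213.1]
tcp_rot: [-1.569, 0.008, -0.028]
contact_force: [1.3, 1.1, -0.6]
grip_width: 41.2
```

```bash
python3 dish.py 12; python3 -c "
from h import *
print(np.abs(bot.get_obs()['dq']).max())
for n in('scene','top'):
    a=cv2.imread(f'pics/{n}7.png').astype(int); b=cv2.imread(f'pics/{n}12.png').astype(int)
"
```

```text
t 17.85 tcp [586.6 212.5 213.1] [-1.569  0.008 -0.028] F [ 1.3  1.1 -0.6] w 41.2 -> shift cm [  0.33  18.37 -22.49] turn 1.542 q [ 0.22  0.53  1.22  0.    1.4  -1.32]
top 1335.0 [258.1 217.8] [48.9 49.2] at z34 [580.6  55.   34. ] z25 [581.2  55.4  25. ]
scene 1004.0 [298.1 239.4] [41.2 43.3] at z34 [589.3  53.5  34. ] z25 [584.8  53.1  25. ]
0.0009667864556636551
```

View pics/scene12.png

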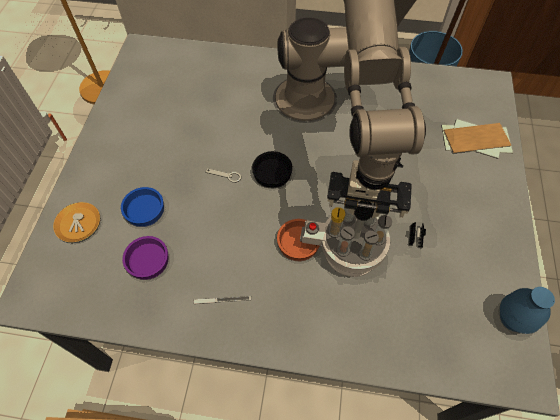

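The dish is under the chute at (298,239) and still. The yellow cap is at (338,214) over the chute, the gripper is on the knob, and the file, clip and opener haven't moved. I'm handing it in.

```bash
python3 -c "
from plant import order
print(order.close_job())"
```

```text
the job is handed in; nothing more can be done
None
```

The job is handed in at about 18 s, with the dish under the chute, the yellow-capped tube over it, and the gripper still holding the carousel by its knob. No verdict was reported.

- **Dish:** I slid it along the console with two fingers instead of carrying it, because a pinched dish would have brought the gripper body into the hood. It stands upright and still at about (581–585, 53–55) mm; the chute mouth is at about (582, 57). That puts it within about 5 mm.
- **Carousel:** I gripped the knob and turned it about 1.545 rad anticlockwise. Four caps in the scene view put the yellow tube at about -1.615 rad, against a chute direction of -1.60 to -1.61, so roughly 1 mm off at most. The top view could not confirm this because the arm hides the cap there. The fingers are closed on the knob at 41 mm and the arm is still.
- **Other objects:** The release button was not touched. The nail file, hair clip and bottle opener look unmoved in the last picture.

**Disagreement found:** the fingertips stand about 29 mm higher than the reported tool height implies. My first push therefore passed over the dish without touching it. I corrected for this from the pictures and a slow descent, which I stopped before reaching the console, so the 29 mm is an estimate. The two cameras also differ by about 3 mm in x.

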